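# Set the side rail of a microplate stage square

## Robot

A 6-joint arm with a two-finger parallel gripper is mounted at the origin on a cart in front of the work surface, level with it; the furniture and walls round the work are solid. World frame = base frame: x ahead of the robot, y to its left, z up, the work surface at z = 0. Lengths are in mm, angles in degrees, forces in N, time in s.
With the tool pointing down it reaches from about 300 to 850 mm from the base axis. Payload 4.2 kg.
Tool frame: the origin (TCP) lies midway between the tips of the shut fingers; the grasp point (between the pads) lies pinch_z behind it (pinch_z is the distance from the TCP to the grasp point, in mm); z points along the fingers, y is the line along which they close (so a half turn about z gives the same grasp; the last joint's range is limited). The gripper opens to 91 mm and grips with 3 to 60 N. Pads are 32 mm wide; open, the fingers measure 118 mm over their backs; the gripper's body (76 mm by 178 mm) begins 60 mm behind the grasp point.
Start: joints at [-76.089, 18.312, 89.639, -0, 72.044, -1.146], TCP at [149.379, -555.274, 213.976] pointing down, gripper open.
Joint ranges: [-177.97, 177.97], [-48.28, 115.42], [12.27, 149.76], [-77.06, 257.06], [2.81, 150.46], [-146.56, 146.56]. Speed limits (degrees/s): [147.25, 147.25, 180, 180, 180, 180].

## Interface

Orientations are given as [roll, pitch, yaw] about the fixed x, y, z axes, in that order (R = Rz(yaw) Ry(pitch) Rx(roll)).
In Python, from workcell import state, grab_frame, job_done, masks_of, landmark_of, pinch_z gives the robot as it stands. The module is installed in compiled form; this text tells all that it offers.
- The arm moves only by the tool move_arm, never from a script. Its argument "plan" is a list of rows, each an object of numbers: "x", "y", "z": the shift along the tool's x, y, z in mm; "rx", "ry", "rz": the turn, a rotation vector about the tool's x, y, z in rad. A call has 1 to 10 rows; each row shifts and turns the commanded pose from where the row before left it, along the tool's axes as they then stand; what a row does not reach is not made up. A row lasts 1/10 s, in which the tool goes at most 50 mm and 8.59 degrees, less where a joint would pass 70% of its speed; a pose out of reach is approached as far as the arm can. A call is refused whole if a number of a shift passes 50 or a number of a turn 0.15, either way. A call with a gripper value outside its range is refused whole. "grip" is the opening, from 0 (shut) to 1 (fully open), set as the call begins (left out, the last holds). The fingers move at their own pace and stop on an object; "squeeze" is the grip in N (left out, the last holds). Time passes only in rows, so rows that do not move let the fingers close. It gives the time, the measured TCP pose, the force, the opening and the grip force at its end, in the units of the state.
- state(): the state, without advancing time (a new reading comes with each control period).
- grab_frame(name): name is "scene" or "top" or "wrist"; returns a dict with "img" (480x640x3 uint8, red, green, blue), "z_map" (480x640 float32, mm along the optical axis (not along the pixel's ray), 0 where there is no reading), "fx", "fy", "cx", "cy" (pixels), "rvec" (rotation vector, rad) and "tvec" (3), from world to camera coordinates, as OpenCV has them. Camera axes: x right, y down, z forward; pixel columns grow to the right and rows downward; lengths in mm; the calibration is good to about 2 mm. A picture is of the moment at which its call begins.
- job_done(): hands the job in; it is judged then, once.
Trained networks look in the newest picture that a camera, given by its name, has taken for a name from the list of things; names that differ only in an ending like _2 or _b are one class to them, and where a whole thing is asked for, a point or a joint stands for the part that bears it (a point fixed in the world has none). Each returns a list of dicts, best first, with "p" (0 to 1); they miss things now and then, are a little off and sometimes report something else, mostly with a low value. They report only what shows in the picture. A call takes as long as a camera call.
- masks_of(camera, label): "pixels" (480x640 bool, what is visible of it) and "box" ([centre column, centre row, width, height] in pixels, round what is visible of it).
- landmark_of(camera, label): "point" ([column, row] in pixels: a listed point, or the origin of a listed thing).
The state is a dict: "time_s": time; "qpos": joint angles; "qvel": joint speeds; "effort": joint torques, N m; "ee_pos": TCP position; "ee_rot": TCP orientation; "force": force on the tool from outside, world axes, zero at the start; "torque": the same for the moment, N m; "gripper_width": finger opening in mm; "gripper_force": force on a finger pad.
Only numpy, scipy, OpenCV 4.12 (cv2) and the standard library are available. Lean on these libraries where they do the work, as an engineer would, in place of code of your own. Each camera call takes 0.05 s, during which the arm holds its last target. There are 200 camera calls.

## Task

Get the microplate stage ready for its side rail to be locked square: lay the adapter plate fully down in the stage's pocket and let go of it, then set the setting square on the plate and press it gently into the corner of the rails, one leg flush along the fixed back rail and the other pushing the sprung side rail out until it lies flush as well. Finish while still gripping the square and pressing it against both rails, so that a colleague can tighten the pivot screw; do not ram the rails, and do not shift the small things standing about.

Things in the scene. Friction and masses are not known exactly. Their poses are not given: they have to be found in the camera images.
- stage: Grey microplate stage fixed on the worktop; yaw varies; a tall analyser stands close behind it. Origin: middle of its underside; x points to its back, y to its left, z up. Deck 150 x 176 mm (y -86..90), top at z = 14 mm. In it a pocket 6 mm deep, floor at z = 8 mm, x -54..42 and y -57..45 mm, with a step out to y = 54 mm at the left rear (x 5..42 mm).
- pocket (a point): Point on the pocket floor where the adapter plate's origin lies when it is fully seated: (-6, -6, 8) mm in the stage's frame, axes as the stage.
- corner (a point): Where the rails' faces meet when the side rail is square, at the height of the seated plate's top: (45, 62, 16) mm in the stage's frame, axes as the stage. From here the face of the fixed back rail (aluminium, 10 mm thick, y -62..55 mm) runs to -y and the face of the squared side rail to -x. Both rails' tops are at z = 24 mm in the stage's frame, 8 mm above the seated plate.
- adapter_plate: Loose aluminium plate 92 x 98 x 8 mm, 0.2 kg, flat on the worktop. Origin: middle of that rectangle's underside; axes as the stage's when seated. A lug at its left rear (x 13..46 mm) reaches y = 58 mm. Upturned grip on its front edge: x -46..-38, y -28..28 mm, top at z = 38 mm. 2 mm play each side in the pocket; seated, its top is 2 mm above the deck.
- setting_square: Loose steel right angle lying flat on the worktop, legs 14 mm wide, 32 mm high, 0.26 kg. Origin: middle of the underside of its 80 x 100 mm outline; axes as the stage's when in the corner. Long leg at its back: x 26..40, y -50..46 mm; short leg at its left: y 36..50, x -40..36 mm. Outer faces at x = 40 and y = 50 mm; outer corner relieved by 4 mm.
- square_corner (a point): Outer corner of the setting square, on its underside: (40, 50, 0) mm in the square's frame, where its two outer faces would meet. It meets corner when the job is done.
- timer: Small white bench timer, 26 x 56 x 58 mm, behind the stage to the left; leave it. Origin: middle of its underside.
- lancet_box: Closed box 44 x 80 x 50 mm, behind the stage to the right; leave it. Origin: middle of its underside.
- slide_box: Low closed box 90 x 64 x 34 mm at the far left; leave it. Origin: middle of its underside.
- pipette: Hand pipette lying at the far right, 211 mm long; leave it. Origin: middle of its underside.
- side_rail (a joint): Angle of the side rail about its upright pivot at (46, 68) mm in the stage's frame. 0: square to the back rail; negative: tip leaning in over the deck. It rests on a stop at -0.10 rad (tip about 8 mm inward) and can go to +0.06. A spring (about 0.25 N m, 3 N at the tip) turns it inward.
- rail_tip (a point): Inner top edge of the free front end of the side rail, the aluminium bar 12 mm wide and 86 mm long at the stage's left. Rails, deck and square are smooth metal. The bar's underside is 1 mm above the seated plate. When square this point is at (-32, 62, 24) mm in the stage's frame. The head of the pivot's screw reaches z = 30 mm.
- control_vial: Small upright vial, 64 mm high, standing at the left rear; leave it. Origin: middle of its underside.
- control_vial_2: Second such vial beside it; leave it. Origin: middle of its underside.
- coverslips: Tiny box 32 x 28 x 14 mm at the right rear; leave it. Origin: middle of its underside.
- marker: Marker pen lying at the far left, 134 mm long; leave it. Origin: middle of its underside.

How it is judged (in metres and radians):
On the way:
1. the adapter plate lies fully down in the pocket and is let go (z of adapter_plate in the frame of pocket below 0.002 m and horizontal distance between adapter_plate and pocket below 0.004 m and angle between the x axis of adapter_plate and the x axis of stage, either way round below 0.05 rad and angle between adapter_plate's own z axis and vertical below 0.02 rad and contact force between the fingers and adapter_plate below 0.1 N), for 0.3 s.
At the end, for the whole second after the job is handed in: Plate still seated (2 mm in height, 4 mm sideways); the gripped square lies flat on it, outer corner within 3 mm of the rails' corner, legs within 0.02 rad of the back rail; it presses on each rail with over 1 N, and the side rail is within 0.02 rad of square (z of adapter_plate in the frame of pocket below 0.002 m and horizontal distance between adapter_plate and pocket below 0.004 m and angle between adapter_plate's own z axis and vertical below 0.02 rad and value of joint side_rail between -0.02 and 0.02 rad and angle between the x axis of setting_square and the x axis of stage, either way round below 0.02 rad and angle between setting_square's own z axis and vertical below 0.03 rad and horizontal distance between square_corner and corner below 0.003 m and z of square_corner in the frame of corner between -0.002 and 0.003 m and contact force between setting_square and stage_c0 above 1 N and contact force between setting_square and side_rail_c0 above 1 N and contact force between the fingers and setting_square above 2 N); the arm keeps its last pose, push and grip.
It fails at once if the square is rammed against a rail (over 50 N) (contact force between setting_square and stage_c0 above 50 N or contact force between setting_square and side_rail_c0 above 50 N).
It fails at once if a bystander is shifted by more than 3 cm (distance of any of timer, lancet_box, slide_box, pipette, control_vial, control_vial_2, coverslips, marker from where it was at the start of the episode above 0.03 m).
It also fails if it takes over 72 s, if anything falls off the work surface, if the arm or the gripper's body presses on something with over 40 N, if the wrist force passes 120 N, or if a joint passes its speed limit or range.

## Working session

There is one attempt and no reset: what is moved stays moved. The work goes in short steps, Python scripts to look and compute and a tool call to move; the robot and the scene stay as the last step left them, time stands still between calls to the robot, and variables do not carry over. Pictures are saved under pics/ and viewed, at most 10 in all, crops included, and the job is handed in when it is done.

Besides the shell and the picture viewer there is one more tool, called after "Request:" as a command line: name --argument value ..., lists and objects as JSON in quotes. move_arm: Moves the arm, as the interface text tells. Its arguments: {"type":"object","properties":{"plan":{"type":"array","items":{"type":"object","properties":{"x":{"type":"number"},"y":{"type":"number"},"z":{"type":"number"},"rx":{"type":"number"},"ry":{"type":"number"},"rz":{"type":"number"}}}},"grip":{"type":"number"},"squeeze":{"type":"number"}},"required":["plan"]}

```bash
mkdir -p pics; cat > h.py <<'E'
import numpy as np,cv2
from workcell import *
from scipy.spatial.transform import Rotation as Ro
def cam(f):
    R=cv2.Rodrigues(np.array(f["rvec"],float))[0]; return R,np.array(f["tvec"],float).ravel()
def cloud(f,m=None):
    R,t=cam(f); z=f["z_map"]; ok=z>0
    if m is not None: ok=ok&m
    v,u=np.nonzero(ok); d=z[v,u]
    return (np.c_[(u-f["cx"])/f["fx"]*d,(v-f["cy"])/f["fy"]*d,d]-t)@R
def onplane(f,p,h):
    R,t=cam(f); r=R.T@np.array([(p[0]-f["cx"])/f["fx"],(p[1]-f["cy"])/f["fy"],1]); c=-R.T@t
    return c+r*(h-c[2])/r[2]
def proj(f,P):
    R,t=cam(f); q=np.atleast_2d(P)@R.T+t; return np.c_[q[:,0]/q[:,2]*f["fx"]+f["cx"],q[:,1]/q[:,2]*f["fy"]+f["cy"]]
def save(f,n): cv2.imwrite("pics/"+n,f["img"][:,:,::-1])
E
python3 - <<'E'
from h import *
print(state(),pinch_z)
for c in("top","scene"):
    f=grab_frame(c);save(f,c+"0.png")
    R,t=cam(f);print(c,"campos",-R.T@t)
    for l in["stage","adapter_plate","setting_square","side_rail","timer","lancet_box","slide_box","pipette","control_vial","coverslips","marker"]:
        for m in masks_of(c,l)[:2]:
            P=cloud(f,m["pixels"])
            if len(P): print(l,round(m["p"],2),np.round(m["box"]),np.round(np.median(P,0)),np.round(np.percentile(P,2,0)),np.round(np.percentile(P,98,0)))
    for l in["stage","pocket","corner","adapter_plate","setting_square","square_corner","rail_tip"]:
        for m in landmark_of(c,l)[:2]: print("LM",l,round(m["p"],2),np.round(m["point"],1),np.round(onplane(f,m["point"],dict(pocket=8,corner=16,rail_tip=24).get(l,0)),1))
E
```

```text
{'time_s': 0.0, 'qpos': array([-7.60897061e+01,  1.83522218e+01,  8.97079707e+01,  9.18270895e-04,
        7.20442984e+01, -1.14620938e+00]), 'qvel': array([ 0.04721033,  0.06322087, -0.06238359, -0.05289755, -0.01639595,
        0.09188628]), 'effort': array([-6.62673619e-05, -4.12459302e+01, -2.31978106e+01,  7.26088788e-02,
        4.57234879e-02, -1.34816050e-04]), 'ee_pos': array([ 149.24602309, -554.75315979,  213.10387126]), 'ee_rot': array([-1.79895548e+02, -2.96306670e-03,  1.50562167e+01]), 'force': array([-0.1742413 , -0.18497598, -0.50847595]), 'torque': array([-0.04378079,  0.02879325,  0.01657511]), 'gripper_force': 0.0, 'gripper_width': 91.3019943344227} 18.8
top campos [ 263.21713814  -37.22882451 1216.13506238]
stage 0.6 [304. 243.  65.  56.] [460.  33.  13.] [387. -51.   5.] [532. 118.  27.]
adapter_plate 0.79 [433. 244.  45.  46.] [ 466. -314.    9.] [ 417. -367.    1.] [ 515. -266.   39.]
setting_square 0.8 [214. 246.  42.  36.] [478. 308.  32.] [413. 227.   3.] [493. 324.  38.]
timer 0.56 [230. 195.  24.  19.] [589. 233.  39.] [580. 210.   0.] [619. 260.  62.]
la
[... 2447 characters left out ...]
   3.  14.] [601. 300.  37.] [595. 286.   7.] [614. 319.  63.]
coverslips 0.62 [414. 355.  15.  14.] [ 539. -479.   11.] [ 524. -494.   -0.] [ 559. -462.   16.]
marker 0.59 [231. 174.  26.   4.] [418. 446.  10.] [373. 429.   1.] [455. 467.  16.]
marker 0.32 [261. 195.  30.  19.] [473. 305.  24.] [415. 224.   2.] [490. 322.  35.]
LM stage 0.62 [292.  245.8] [445.3  21.4   0. ]
LM pocket 0.61 [292.9 240.7] [454.5  33.    8. ]
LM corner 0.8 [295.4 226.5] [487.1  79.9  16. ]
LM adapter_plate 0.6 [356.1 323.6] [ 465.8 -324.4    0. ]
LM adapter_plate 0.6 [292.5 224.6] [490.2 108.    0. ]
LM setting_square 0.8 [258.7 199.1] [445.2 279.1   0. ]
LM square_corner 0.51 [265.5 190. ] [486.5 313.8   0. ]
```

```bash
python3 - <<'E'
import cv2
a=cv2.imread("pics/top0.png")[150:300,130:550]
b=cv2.imread("pics/scene0.png")[150:370,220:450]
cv2.imwrite("pics/c0.png",cv2.resize(a,(798,285),interpolation=2))
E
```

```text
(no output)
```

View pics/c0.png

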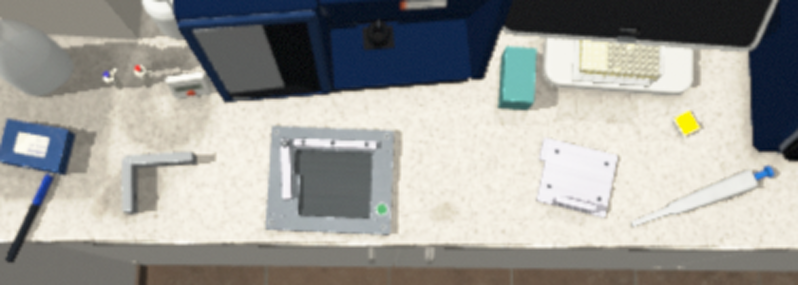

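Request:
move_arm --plan '[{"x":43,"y":-20},{"x":43,"y":-20},{"x":43,"y":-20},{"x":43,"y":-20},{"x":43,"y":-20},{"x":43,"y":-20},{"x":43,"y":-20},{"x":43,"y":-20},{"rz":-0.145},{"rz":-0.145}]' --grip 1

```text
schema error: expected keys x, y, z, rx, ry, rz
```

Request:
move_arm --plan '[{"rz":-0.145},{"rz":-0.145},{"rz":-0.145},{"rz":-0.145},{"rz":-0.145},{"rz":-0.145},{"rz":-0.145},{},{}]'

```text
schema error: expected keys x, y, z, rx, ry, rz
```

```bash
cat >> h.py <<'E'
def look(n,ls,lms=()):
    f=grab_frame("wrist");save(f,n)
    R,t=cam(f);print("cam",np.round(-R.T@t,1),"axes",np.round(R,2).tolist())
    s=state();print("tcp",np.round(s["ee_pos"],1),np.round(s["ee_rot"],2))
    out={}
    for l in ls:
        for m in masks_of("wrist",l)[:1]:
            P=cloud(f,m["pixels"]); out[l]=(m["pixels"],P)
            print(l,round(m["p"],2),np.round(m["box"]),np.round(np.percentile(P,2,0)),np.round(np.percentile(P,98,0)))
    for l,h in lms:
        for m in landmark_of("wrist",l)[:2]: print("LM",l,round(m["p"],2),np.round(m["point"],1),np.round(onplane(f,m["point"],h),1))
    return f,out
def rect(P,lo,hi):
    Q=P[(P[:,2]>lo)&(P[:,2]<hi)]
    r=cv2.minAreaRect(Q[:,:2].astype(np.float32)); print("rect",lo,hi,len(Q),np.round(Q[:,2].mean(),1),r); return r
E
python3 - <<'E'
from h import *
f,o=look("w1.png",["adapter_plate"],[("adapter_plate",0)])
if o:
    P=o["adapter_plate"][1]; rect(P,4,12); rect(P,33,43)
E
```

```text
cam [ 227.3 -533.5  385.9] axes [[0.26, -0.97, -0.0], [-0.92, -0.25, 0.29], [-0.28, -0.07, -0.96]]
tcp [ 149.4 -555.3  214. ] [179.99  -0.    15.06]
```

View pics/w1.png

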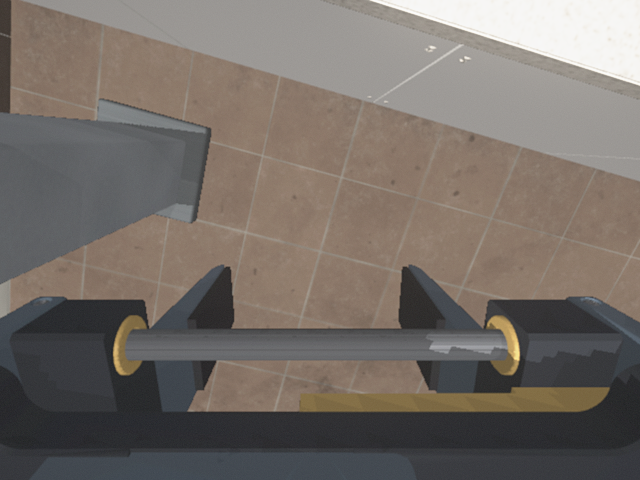

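The wrist picture shows only the floor, between the fingers at (230,330) and (405,330). The moves were refused because every row needs all six keys.

Request:
move_arm --plan '[{"x":43,"y":-20,"z":0,"rx":0,"ry":0,"rz":0},{"x":43,"y":-20,"z":0,"rx":0,"ry":0,"rz":0},{"x":43,"y":-20,"z":0,"rx":0,"ry":0,"rz":0},{"x":43,"y":-20,"z":0,"rx":0,"ry":0,"rz":0},{"x":43,"y":-20,"z":0,"rx":0,"ry":0,"rz":0},{"x":43,"y":-20,"z":0,"rx":0,"ry":0,"rz":0},{"x":43,"y":-20,"z":0,"rx":0,"ry":0,"rz":0},{"x":43,"y":-20,"z":0,"rx":0,"ry":0,"rz":0},{"x":0,"y":0,"z":0,"rx":0,"ry":0,"rz":-0.145},{"x":0,"y":0,"z":0,"rx":0,"ry":0,"rz":-0.145}]' --grip 1

```text
time_s: 3.05
ee_pos: [441.3, -310.1, 213.9]
ee_rot: [180.0, 0.0, 32.2]
force: [-0.9, 0.4, -0.8]
gripper_width: 91.0
gripper_force: 0.0
```

Request:
move_arm --plan '[{"x":0,"y":0,"z":0,"rx":0,"ry":0,"rz":-0.145},{"x":0,"y":0,"z":0,"rx":0,"ry":0,"rz":-0.145},{"x":0,"y":0,"z":0,"rx":0,"ry":0,"rz":-0.145},{"x":0,"y":0,"z":0,"rx":0,"ry":0,"rz":-0.145},{"x":0,"y":0,"z":0,"rx":0,"ry":0,"rz":-0.145},{"x":0,"y":0,"z":0,"rx":0,"ry":0,"rz":-0.145},{"x":0,"y":0,"z":0,"rx":0,"ry":0,"rz":0},{"x":0,"y":0,"z":0,"rx":0,"ry":0,"rz":0}]'

```text
time_s: 3.85
ee_pos: [440.0, -311.4, 214.0]
ee_rot: [180.0, 0.0, 81.3]
force: [0.8, -0.8, 0.3]
gripper_width: 91.3
gripper_force: 0.0
```

```bash
python3 - <<'E'
from h import *
f,o=look("w2.png",["adapter_plate"],[("adapter_plate",0)])
if o:
    P=o["adapter_plate"][1]; rect(P,4,12); rect(P,33,43)
E
```

```text
cam [ 451.6 -230.4  385.9] axes [[0.99, -0.15, -0.0], [-0.14, -0.95, 0.29], [-0.04, -0.28, -0.96]]
tcp [ 440.  -311.4  214. ] [1.7999e+02 1.0000e-02 8.1370e+01]
adapter_plate 0.8 [340. 214.  92.  96.] [ 418. -364.    2.] [ 515. -265.   39.]
LM adapter_plate 0.89 [334.9 215.2] [ 460.5 -317.     0. ]
rect 4 12 6794 8.9 ((465.1298828125, -311.6303405761719), (107.03192138671875, 92.33610534667969), 76.32172393798828)
rect 33 43 405 38.7 ((423.1907958984375, -305.87451171875), (55.68285369873047, 7.973477363586426), 76.2996597290039)
```

View pics/w2.png

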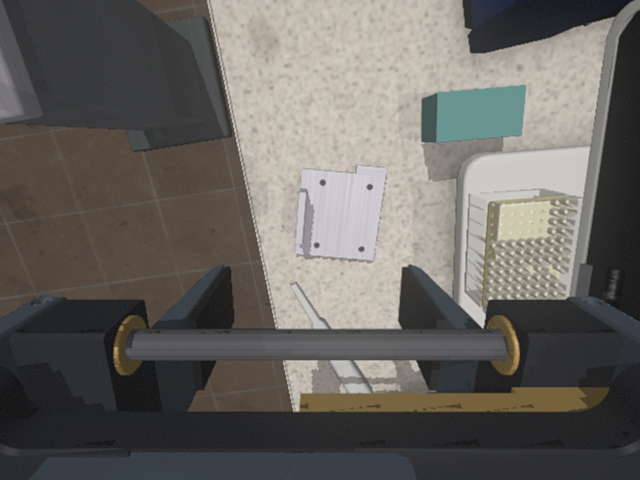

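The plate lies at (340,214) with its grip on the left edge (305,215). The pipette tip is near (297,285), clear of the fingers' path.

Request:
move_arm --plan '[{"x":1.4,"y":-17.6,"z":21,"rx":0,"ry":0,"rz":0.087},{"x":0,"y":0,"z":40,"rx":0,"ry":0,"rz":0},{"x":0,"y":0,"z":40,"rx":0,"ry":0,"rz":0},{"x":0,"y":0,"z":40,"rx":0,"ry":0,"rz":0},{"x":0,"y":0,"z":30,"rx":0,"ry":0,"rz":0},{"x":0,"y":0,"z":15,"rx":0,"ry":0,"rz":0},{"x":0,"y":0,"z":10,"rx":0,"ry":0,"rz":0},{"x":0,"y":0,"z":5,"rx":0,"ry":0,"rz":0},{"x":0,"y":0,"z":0,"rx":0,"ry":0,"rz":0}]'

```text
time_s: 4.9
ee_pos: [423.0, -307.6, 13.0]
ee_rot: [180.0, 0.0, 76.5]
force: [-0.4, 0.1, 0.9]
gripper_width: 91.1
gripper_force: 0.0
```

Request:
move_arm --plan '[{"x":0,"y":0,"z":0,"rx":0,"ry":0,"rz":0},{"x":0,"y":0,"z":0,"rx":0,"ry":0,"rz":0},{"x":0,"y":0,"z":0,"rx":0,"ry":0,"rz":0},{"x":0,"y":0,"z":0,"rx":0,"ry":0,"rz":0},{"x":0,"y":0,"z":0,"rx":0,"ry":0,"rz":0},{"x":0,"y":0,"z":0,"rx":0,"ry":0,"rz":0},{"x":0,"y":0,"z":0,"rx":0,"ry":0,"rz":0},{"x":0,"y":0,"z":0,"rx":0,"ry":0,"rz":0}]' --grip 0 --squeeze 40

```text
time_s: 5.7
ee_pos: [422.8, -307.4, 12.9]
ee_rot: [180.0, 0.0, 76.5]
force: [-0.7, -0.4, 0.4]
gripper_width: 29.6
gripper_force: 0.0
```

Request:
move_arm --plan '[{"x":0,"y":0,"z":0,"rx":0,"ry":0,"rz":0},{"x":0,"y":0,"z":-5,"rx":0,"ry":0,"rz":0},{"x":0,"y":0,"z":-30,"rx":0,"ry":0,"rz":0},{"x":0,"y":0,"z":-40,"rx":0,"ry":0,"rz":0},{"x":0,"y":0,"z":-40,"rx":0,"ry":0,"rz":0},{"x":0,"y":0,"z":-40,"rx":0,"ry":0,"rz":0},{"x":0,"y":0,"z":-40,"rx":0,"ry":0,"rz":0},{"x":40,"y":-8,"z":-20,"rx":0,"ry":0,"rz":0}]' --grip 1

```text
time_s: 6.5
ee_pos: [426.1, -270.1, 232.0]
ee_rot: [179.6, 0.2, 76.3]
force: [1.7, 0.8, 0.2]
gripper_width: 89.6
gripper_force: 0.0
```

Request:
move_arm --plan '[{"x":42,"y":-8,"z":0,"rx":0,"ry":0,"rz":0},{"x":42,"y":-8,"z":0,"rx":0,"ry":0,"rz":0},{"x":42,"y":-8,"z":0,"rx":0,"ry":0,"rz":0},{"x":42,"y":-8,"z":0,"rx":0,"ry":0,"rz":0},{"x":42,"y":-8,"z":0,"rx":0,"ry":0,"rz":0},{"x":42,"y":-8,"z":0,"rx":0,"ry":0,"rz":0},{"x":42,"y":-8,"z":0,"rx":0,"ry":0,"rz":0},{"x":0,"y":0,"z":0,"rx":0,"ry":0,"rz":0},{"x":0,"y":0,"z":0,"rx":0,"ry":0,"rz":0}]'

```text
time_s: 7.4
ee_pos: [438.1, 32.8, 228.2]
ee_rot: [180.0, 0.0, 76.7]
force: [-0.0, -0.0, 0.1]
gripper_width: 91.3
gripper_force: 0.0
```

```bash
python3 - <<'E'
from h import *
f,o=look("w3.png",["stage","side_rail"],[("pocket",8),("corner",16),("rail_tip",24),("stage",0)])
print(f["fx"],f["fy"])
P=cloud(f); np.save("stage.npy",P); s=P[(P[:,0]>350)&(P[:,0]<560)&(P[:,1]>-90)&(P[:,1]<150)]
print(np.histogram(s[:,2],bins=np.arange(-3,35,1)))
if "stage" in o:
    P=o["stage"][1]; rect(P,11,18); rect(P,5,10.5);rect(P,22,27)
E
```

```text
cam [456.2 112.7 400. ] axes [[0.97, -0.23, -0.0], [-0.22, -0.93, 0.29], [-0.07, -0.28, -0.96]]
tcp [438.2  32.  228.1] [1.7999e+02 4.0000e-02 7.6580e+01]
stage 0.68 [330. 203. 152. 175.] [386. -48.   8.] [530. 120.  26.]
side_rail 0.73 [333. 149.  80.  35.] [429.  90.  23.] [512. 105.  32.]
LM pocket 0.84 [329.5 211. ] [453.   30.3   8. ]
LM corner 0.63 [365.7 147.2] [506.6  91.7  16. ]
LM rail_tip 0.62 [297.6 171.8] [428.9  83.7  24. ]
LM stage 0.96 [333.8 207.4] [458.8  31.7   0. ]
341.4982207937365 341.4982207937365
(array([   7,   97, 1468, 5202, 4663, 1048,   62,    3,    0,   44,  770,
       3042, 2807,  660,   72,   94, 1074, 4382, 3970,  975,  109,   25,
          9,   12,   18,   34,  217,  736,  665,  135,   13,    1,   12,
         31,   40,    8,    2]), array([-3, -2, -1,  0,  1,  2,  3,  4,  5,  6,  7,  8,  9, 10, 11, 12, 13,
       14, 15, 16, 17, 18, 19, 20, 21, 22, 23, 24, 25, 26, 27, 28, 29, 30,
       31, 32, 33, 34]))
rect 11 18 10564 14.9 ((457.6217041015625, 35.14899444580078), (175.8907470703125, 150.09617614746094), 88.29598236083984)
rect 5 10.5 7150 8.9 ((451.436279296875, 31.373994827270508), (111.13557434082031, 96.39291381835938), 88.36426544189453)
rect 22 27 1787 24.9 ((474.99102783203125, 35.49056625366211), (85.80598449707031, 135.94313049316406), 3.9429996013641357)
```

View pics/w3.png

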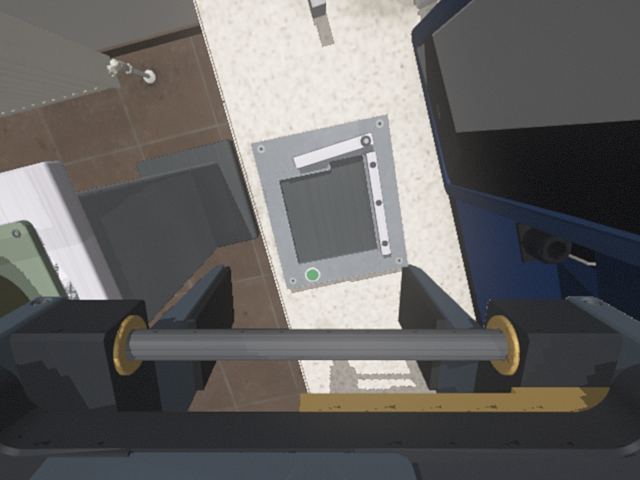

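The stage is seen at (330,203), with the side rail at (333,149), the back rail at (378,205) and the analyser at its right. Stage origin is about (457.5, 33.0), yaw -1.7°. Now back to the plate.

Request:
move_arm --plan '[{"x":-41.5,"y":8,"z":0,"rx":0,"ry":0,"rz":0},{"x":-41.5,"y":8,"z":0,"rx":0,"ry":0,"rz":0},{"x":-41.5,"y":8,"z":0,"rx":0,"ry":0,"rz":0},{"x":-41.5,"y":8,"z":0,"rx":0,"ry":0,"rz":0},{"x":-41.5,"y":8,"z":0,"rx":0,"ry":0,"rz":0},{"x":-41.5,"y":8,"z":0,"rx":0,"ry":0,"rz":0},{"x":-41.5,"y":8,"z":20,"rx":0,"ry":0,"rz":0},{"x":-41.5,"y":8,"z":40,"rx":0,"ry":0,"rz":0},{"x":0,"y":0,"z":40,"rx":0,"ry":0,"rz":0},{"x":0,"y":0,"z":40,"rx":0,"ry":0,"rz":0}]' --grip 0.5

```text
time_s: 8.75
ee_pos: [423.0, -301.6, 92.3]
ee_rot: [179.9, 0.0, 76.3]
force: [0.2, 0.6, -1.2]
gripper_width: 45.7
gripper_force: 0.0
```

Request:
move_arm --plan '[{"x":0,"y":0,"z":40,"rx":0,"ry":0,"rz":0},{"x":0,"y":0,"z":20,"rx":0,"ry":0,"rz":0},{"x":0,"y":0,"z":10,"rx":0,"ry":0,"rz":0},{"x":0,"y":0,"z":5,"rx":0,"ry":0,"rz":0},{"x":0,"y":0,"z":0,"rx":0,"ry":0,"rz":0},{"x":0,"y":0,"z":0,"rx":0,"ry":0,"rz":0}]'

```text
time_s: 9.35
ee_pos: [424.3, -300.2, 19.7]
ee_rot: [179.9, 0.1, 76.5]
force: [0.4, -0.1, -0.3]
gripper_width: 45.7
gripper_force: 0.0
```

Request:
move_arm --plan '[{"x":0,"y":0,"z":0,"rx":0,"ry":0,"rz":0},{"x":0,"y":0,"z":0,"rx":0,"ry":0,"rz":0},{"x":0,"y":0,"z":0,"rx":0,"ry":0,"rz":0},{"x":0,"y":0,"z":0,"rx":0,"ry":0,"rz":0},{"x":0,"y":0,"z":0,"rx":0,"ry":0,"rz":0},{"x":0,"y":0,"z":0,"rx":0,"ry":0,"rz":0},{"x":0,"y":0,"z":0,"rx":0,"ry":0,"rz":0}]' --grip 0 --squeeze 40

```text
time_s: 10.05
ee_pos: [424.0, -299.8, 18.8]
ee_rot: [179.9, 0.0, 76.5]
force: [1.2, 0.5, 0.9]
gripper_width: 7.4
gripper_force: 40.0
```

Request:
move_arm --plan '[{"x":0,"y":0,"z":0,"rx":0,"ry":0,"rz":0},{"x":-3,"y":0,"z":3,"rx":0,"ry":0,"rz":0},{"x":-3,"y":0,"z":4,"rx":0,"ry":0,"rz":0},{"x":0,"y":0,"z":0,"rx":0,"ry":0,"rz":0}]' --grip 0.25

```text
time_s: 10.45
ee_pos: [421.5, -305.5, 10.8]
ee_rot: [-179.9, -0.0, 76.5]
force: [0.0, 0.6, 0.4]
gripper_width: 22.5
gripper_force: 0.0
```

Request:
move_arm --plan '[{"x":0,"y":0,"z":0,"rx":0,"ry":0,"rz":0},{"x":0,"y":0,"z":0,"rx":0,"ry":0,"rz":0},{"x":0,"y":0,"z":0,"rx":0,"ry":0,"rz":0},{"x":0,"y":0,"z":0,"rx":0,"ry":0,"rz":0},{"x":0,"y":0,"z":0,"rx":0,"ry":0,"rz":0}]' --grip 0 --squeeze 45

```text
time_s: 10.95
ee_pos: [422.2, -305.4, 11.6]
ee_rot: [180.0, 0.0, 76.5]
force: [0.5, 0.4, -1.2]
gripper_width: 7.7
gripper_force: 45.0
```

```bash
python3 - <<'E'
from h import *
print(state()["gripper_force"])
f,o=look("w4.png",["adapter_plate"])
if o:
    P=o["adapter_plate"][1]; rect(P,4,12); rect(P,33,43)
E
```

```text
44.9995619058609
cam [ 440.4 -225.6  183.4] axes [[0.97, -0.23, -0.0], [-0.22, -0.93, 0.29], [-0.07, -0.28, -0.96]]
tcp [ 422.2 -305.4   11.6] [1.800e+02 1.000e-02 7.654e+01]
adapter_plate 0.67 [396. 279. 184. 182.] [ 421. -342.    7.] [ 513. -263.   39.]
rect 4 12 16936 9.0 ((462.96929931640625, -311.3561096191406), (107.70832061767578, 92.27423858642578), 76.61890411376953)
rect 33 43 1281 38.8 ((420.9483642578125, -305.55853271484375), (56.269996643066406, 8.471839904785156), 76.88089752197266)
```

Request:
move_arm --plan '[{"x":0,"y":0,"z":-10,"rx":0,"ry":0,"rz":0},{"x":0,"y":0,"z":-25,"rx":0,"ry":0,"rz":0},{"x":0,"y":0,"z":-25,"rx":0,"ry":0,"rz":0},{"x":0,"y":0,"z":-20,"rx":0,"ry":0,"rz":-0.1},{"x":0,"y":0,"z":-10,"rx":0,"ry":0,"rz":-0.1035},{"x":20,"y":-1.5,"z":0,"rx":0,"ry":0,"rz":0},{"x":35,"y":-2.3,"z":0,"rx":0,"ry":0,"rz":0},{"x":35,"y":-2.3,"z":0,"rx":0,"ry":0,"rz":0},{"x":35,"y":-2.3,"z":0,"rx":0,"ry":0,"rz":0},{"x":35,"y":-2.3,"z":0,"rx":0,"ry":0,"rz":0}]'

```text
time_s: 12.05
ee_pos: [415.9, -143.7, 102.1]
ee_rot: [-180.0, -0.0, 88.2]
force: [0.7, 0.1, -2.9]
gripper_width: 7.6
gripper_force: 45.0
```

Request:
move_arm --plan '[{"x":35,"y":-2.3,"z":0,"rx":0,"ry":0,"rz":0},{"x":35,"y":-2.3,"z":0,"rx":0,"ry":0,"rz":0},{"x":35,"y":-2.3,"z":0,"rx":0,"ry":0,"rz":0},{"x":35,"y":-2.3,"z":0,"rx":0,"ry":0,"rz":0},{"x":25,"y":-1.6,"z":0,"rx":0,"ry":0,"rz":0},{"x":9,"y":-0.6,"z":0,"rx":0,"ry":0,"rz":0},{"x":0,"y":0,"z":0,"rx":0,"ry":0,"rz":0},{"x":0,"y":0,"z":0,"rx":0,"ry":0,"rz":0},{"x":0,"y":0,"z":0,"rx":0,"ry":0,"rz":0}]'

```text
time_s: 12.95
ee_pos: [410.6, 28.2, 101.6]
ee_rot: [180.0, 0.0, 88.1]
force: [0.3, -0.4, -2.9]
gripper_width: 7.8
gripper_force: 45.0
```

```bash
cat >> h.py <<'E'
def plane(Q):
    m=Q.mean(0); n=np.linalg.svd((Q-m)[::5],full_matrices=False)[2][2]; n*=np.sign(n[2]); return m,n
E
python3 - <<'E'
from h import *
print(state()["gripper_force"])
f,o=look("w5.png",["adapter_plate","stage"])
P=o["adapter_plate"][1]; print(np.histogram(P[:,2],bins=10)); z=np.median(P[:,2]); Q=P[abs(P[:,2]-z)<5]
print(plane(Q)); rect(P,z-5,z+5); rect(P,z+25,z+35)
A=cloud(f); s=A[(A[:,0]>350)&(A[:,0]<560)&(A[:,1]>-90)&(A[:,1]<150)&(A[:,2]>11)&(A[:,2]<18)]
if "stage" in o: rect(o["stage"][1],11,18)
E
```

```text
44.999356269836426
cam [412.6 110.2 273.5] axes [[1.0, -0.03, -0.0], [-0.03, -0.96, 0.29], [-0.01, -0.29, -0.96]]
tcp [410.6  28.2 101.6] [-1.7999e+02  2.0000e-02  8.8110e+01]
adapter_plate 0.74 [397. 278. 180. 184.] [408.   5.  97.] [497.  81. 129.]
stage 0.82 [383. 203. 208. 168.] [385.  22.   8.] [531. 122.  26.]
(array([   14,     7,     0,     0,  2050, 15175,  1320,     0,     0,
           7]), array([ -0.37737469,  19.3482905 ,  39.07395568,  58.79962087,
        78.52528605,  98.25095124, 117.97661642, 137.70228161,
       157.4279468 , 177.15361198, 196.87927717]))
(array([460.15862797,  50.60089504,  98.98778693]), array([0.00178876, 0.00321619, 0.99999323]))
rect 94.07904657883469 104.07904657883469 16934 99.0 ((451.79278564453125, 30.97622299194336), (107.36658477783203, 92.25518035888672), 87.96601867675781)
rect 124.07904657883469 134.0790465788347 1256 128.8 ((414.8712463378906, 27.955039978027344), (56.147911071777344, 18.53607940673828), 87.54454040527344)
rect 11 18 12396 15.0 ((458.5121765136719, 59.196380615234375), (127.06599426269531, 150.6669158935547), 88.55172729492188)
```

View pics/w5.png

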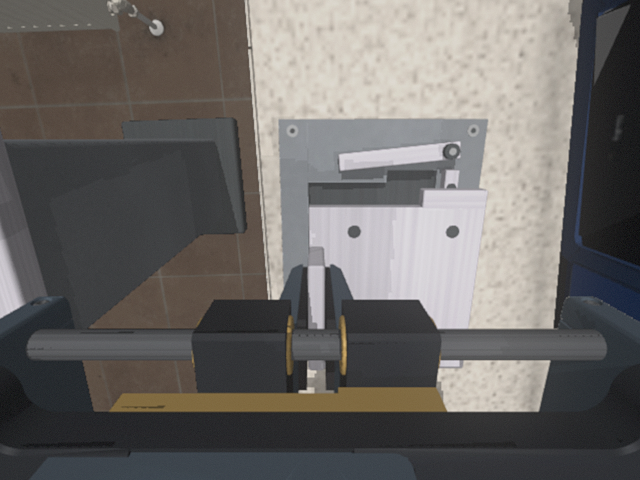

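The plate hangs level over the pocket, and its lug at (455,197) is clear of the side rail at (400,157). I'll make a small correction and lower it.

Request:
move_arm --plan '[{"x":0.6,"y":-0.2,"z":10,"rx":0,"ry":0,"rz":-0.006},{"x":0,"y":0,"z":20,"rx":0,"ry":0,"rz":0},{"x":0,"y":0,"z":20,"rx":0,"ry":0,"rz":0},{"x":0,"y":0,"z":15,"rx":0,"ry":0,"rz":0},{"x":0,"y":0,"z":8,"rx":0,"ry":0,"rz":0},{"x":0,"y":0,"z":0,"rx":0,"ry":0,"rz":0},{"x":0,"y":0,"z":0,"rx":0,"ry":0,"rz":0}]'

```text
time_s: 13.8
ee_pos: [410.7, 29.7, 28.7]
ee_rot: [180.0, 0.0, 88.5]
force: [0.1, -0.4, -2.5]
gripper_width: 8.2
gripper_force: 45.0
```

Request:
move_arm --plan '[{"x":0,"y":0,"z":2,"rx":0,"ry":0,"rz":0},{"x":0,"y":0,"z":2,"rx":0,"ry":0,"rz":0},{"x":0,"y":0,"z":2,"rx":0,"ry":0,"rz":0},{"x":0,"y":0,"z":1.5,"rx":0,"ry":0,"rz":0},{"x":0,"y":0,"z":1.5,"rx":0,"ry":0,"rz":0},{"x":0,"y":0,"z":0,"rx":0,"ry":0,"rz":0}]'

```text
time_s: 14.4
ee_pos: [410.5, 29.8, 19.6]
ee_rot: [180.0, 0.0, 88.5]
force: [0.2, 0.3, -3.2]
gripper_width: 7.7
gripper_force: 45.0
```

Request:
move_arm --plan '[{"x":0,"y":0,"z":0.6,"rx":0,"ry":0,"rz":0},{"x":0,"y":0,"z":0.6,"rx":0,"ry":0,"rz":0},{"x":0,"y":0,"z":0,"rx":0,"ry":0,"rz":0}]'

```text
time_s: 14.7
ee_pos: [410.6, 29.8, 19.5]
ee_rot: [180.0, 0.0, 88.5]
force: [-3.9, 0.2, 12.2]
gripper_width: 7.5
gripper_force: 45.0
```

Request:
move_arm --plan '[{"x":0,"y":0,"z":0,"rx":0,"ry":0,"rz":0},{"x":0,"y":0,"z":0,"rx":0,"ry":0,"rz":0},{"x":0,"y":0,"z":0,"rx":0,"ry":0,"rz":0},{"x":0,"y":0,"z":0,"rx":0,"ry":0,"rz":0},{"x":0,"y":0,"z":0,"rx":0,"ry":0,"rz":0}]' --grip 0.5

```text
time_s: 15.2
ee_pos: [410.4, 29.8, 18.3]
ee_rot: [-180.0, 0.0, 88.5]
force: [0.7, -0.3, 0.2]
gripper_width: 44.0
gripper_force: 0.0
```

Request:
move_arm --plan '[{"x":0,"y":0,"z":-10,"rx":0,"ry":0,"rz":0},{"x":0,"y":0,"z":-25,"rx":0,"ry":0,"rz":0},{"x":0,"y":25,"z":-45,"rx":0,"ry":0,"rz":0},{"x":0,"y":10,"z":-45,"rx":0,"ry":0,"rz":0},{"x":0,"y":0,"z":-45,"rx":0,"ry":0,"rz":0},{"x":0,"y":0,"z":-30,"rx":0,"ry":0,"rz":0},{"x":0,"y":0,"z":0,"rx":0,"ry":0,"rz":0},{"x":0,"y":0,"z":0,"rx":0,"ry":0,"rz":0}]' --grip 1

```text
time_s: 16.0
ee_pos: [444.4, 28.9, 217.6]
ee_rot: [179.9, 0.0, 88.5]
force: [0.2, -0.3, -0.9]
gripper_width: 91.2
gripper_force: 0.0
```

```bash
python3 - <<'E'
from h import *
f,o=look("w6.png",["adapter_plate","stage","side_rail"],[("corner",16),("rail_tip",24)])
if "adapter_plate" in o:
    P=o["adapter_plate"][1]; rect(P,12,20); rect(P,35,50); print(plane(P[(P[:,2]>15.8)&(P[:,2]<18.5)]))
A=cloud(f); s=A[(A[:,0]>350)&(A[:,0]<560)&(A[:,1]>-90)&(A[:,1]<150)]
h=np.histogram(s[:,2],bins=np.arange(6,52,1));print(list(zip(h[1],h[0])))
T=s[(s[:,2]>12)&(s[:,2]<19)]; r=rect(T,12,19)
rect(s,22.5,28)
E
```

```text
cam [445.6 110.8 389.5] axes [[1.0, -0.02, 0.0], [-0.02, -0.96, 0.29], [-0.01, -0.29, -0.96]]
tcp [443.8  28.9 216.5] [-1.7992e+02  1.0000e-02  8.8540e+01]
adapter_plate 0.97 [320. 211.  89.  96.] [407. -18.  15.] [496.  81.  47.]
stage 0.77 [331. 206. 141. 160.] [385. -50.  11.] [531. 121.  26.]
side_rail 0.84 [340. 150.  77.  17.] [431.  91.  23.] [509. 104.  32.]
LM corner 0.58 [370.8 156.1] [503.8  91.9  16. ]
LM rail_tip 0.75 [297.1 165.6] [425.5  84.5  24. ]
rect 12 20 7009 16.9 ((449.08160400390625, 32.679534912109375), (107.10406494140625, 96.44645690917969), 88.58002471923828)
rect 35 50 454 46.1 ((409.3690185546875, 29.939002990722656), (55.01559829711914, 8.08377742767334), 88.64765930175781)
(array([454.8445144 ,  32.09452741,  17.00178955]), array([ 8.59525037e-04, -4.07377053e-04,  9.99999548e-01]))
[(np.int64(6), np.int64(0)), (np.int64(7), np.int64(19)), (np.int64(8), np.int64(76)), (np.int64(9), np.int64(105)), (np.int64(10), np.int64(65)), (np.int64(11), np.int64(32)), (np.int64(12), np.int64(101)), (np.int64(13), np.int64(1153)), (np.int64(14), np.int64(4536)), (np
[... 625 characters left out ...]
t64(1)), (np.int64(36), np.int64(4)), (np.int64(37), np.int64(4)), (np.int64(38), np.int64(9)), (np.int64(39), np.int64(5)), (np.int64(40), np.int64(5)), (np.int64(41), np.int64(5)), (np.int64(42), np.int64(9)), (np.int64(43), np.int64(4)), (np.int64(44), np.int64(13)), (np.int64(45), np.int64(56)), (np.int64(46), np.int64(186)), (np.int64(47), np.int64(127)), (np.int64(48), np.int64(26)), (np.int64(49), np.int64(1)), (np.int64(50), np.int64(0))]
rect 12 19 18099 15.7 ((457.54241943359375, 34.769142150878906), (176.44888305664062, 150.25111389160156), 88.27460479736328)
rect 22.5 28 1894 24.9 ((459.8039245605469, 39.141456604003906), (135.2632598876953, 105.70152282714844), 88.2552719116211)
```

View pics/w6.png

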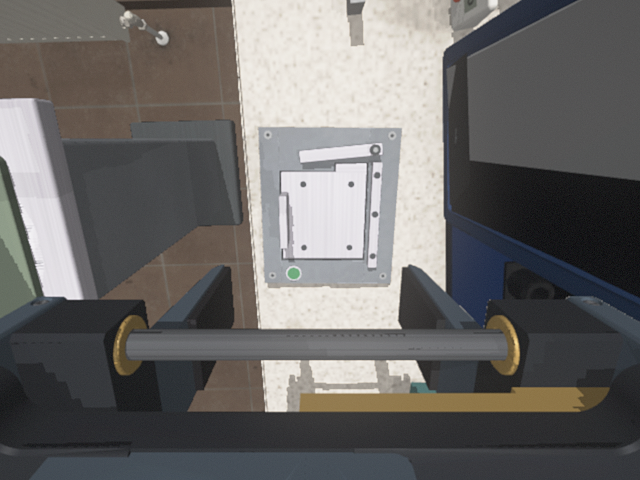

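Plate is seated and level (top at 16.9 with the table reading 0.9), let go at (320,211). Now to the square.

Request:
move_arm --plan '[{"x":30,"y":0,"z":0,"rx":0,"ry":0,"rz":0},{"x":45,"y":0,"z":0,"rx":0,"ry":0,"rz":0},{"x":45,"y":0,"z":0,"rx":0,"ry":0,"rz":0},{"x":45,"y":0,"z":0,"rx":0,"ry":0,"rz":0},{"x":45,"y":0,"z":0,"rx":0,"ry":0,"rz":0},{"x":35,"y":0,"z":0,"rx":0,"ry":0,"rz":-0.14},{"x":0,"y":0,"z":0,"rx":0,"ry":0,"rz":-0.143},{"x":0,"y":0,"z":0,"rx":0,"ry":0,"rz":-0.143},{"x":0,"y":0,"z":0,"rx":0,"ry":0,"rz":-0.143},{"x":0,"y":0,"z":0,"rx":0,"ry":0,"rz":-0.143}]'

```text
time_s: 17.3
ee_pos: [450.6, 273.9, 216.1]
ee_rot: [-179.9, -0.0, 129.7]
force: [-0.3, 0.5, -0.1]
gripper_width: 91.5
gripper_force: 0.0
```

Request:
move_arm --plan '[{"x":0,"y":0,"z":0,"rx":0,"ry":0,"rz":-0.143},{"x":0,"y":0,"z":0,"rx":0,"ry":0,"rz":-0.143},{"x":0,"y":0,"z":0,"rx":0,"ry":0,"rz":-0.143},{"x":0,"y":0,"z":0,"rx":0,"ry":0,"rz":-0.143},{"x":0,"y":0,"z":0,"rx":0,"ry":0,"rz":-0.143},{"x":0,"y":0,"z":0,"rx":0,"ry":0,"rz":-0.143},{"x":0,"y":0,"z":0,"rx":0,"ry":0,"rz":0},{"x":0,"y":0,"z":0,"rx":0,"ry":0,"rz":0}]'

```text
time_s: 18.1
ee_pos: [450.8, 273.7, 216.5]
ee_rot: [-180.0, -0.1, 178.3]
force: [-0.7, 0.5, -0.7]
gripper_width: 91.3
gripper_force: 0.0
```

```bash
cat >> h.py <<'E'
def fitsq(P,lo,hi):
    """fit the L outline: yaw and outer corner (template overlap by minimising distance to L box)"""
    from scipy.optimize import minimize
    Q=P[(P[:,2]>lo)&(P[:,2]<hi)][:,:2]
    r=cv2.minAreaRect(Q.astype(np.float32)); print("rect",len(Q),r)
    def sd(p,a,b,c,d):
        q=abs(p-[(a+b)/2,(c+d)/2])-[(b-a)/2,(d-c)/2]
        return np.hypot(*np.maximum(q,0).T)+np.minimum(q.max(1),0)
    def cost(v):
        c,s=np.cos(v[2]),np.sin(v[2]); p=(Q-v[:2])@np.array([[c,-s],[s,c]])
        d=np.minimum(sd(p,26,40,-50,46),sd(p,-40,36,36,50)); return (np.maximum(d,0)**2).sum()+1e-3*np.maximum(d,-9).sum()*0
    best=None
    for a in np.radians([-20,-10,0,10,20]):
        x0=np.r_[Q.mean(0)-[16,16],a]
        m=minimize(cost,x0,method="Nelder-Mead",options=dict(maxiter=2000,xatol=1e-3,fatol=1e-3))
        if best is None or m.fun<best.fun: best=m
    v=best.x; c,s=np.cos(v[2]),np.sin(v[2])
    print("square origin",v[:2],"yaw",np.degrees(v[2]),"rms",(best.fun/len(Q))**.5,"corner",v[:2]+np.array([[c,-s],[s,c]])@[40,50],"z",Q.shape)
    return v
E
python3 - <<'E'
from h import *
f,o=look("w7.png",["setting_square"],[("square_corner",0),("setting_square",0)])
A=cloud(f); s=A[(A[:,0]>390)&(A[:,0]<520)&(A[:,1]>200)&(A[:,1]<350)]
h=np.histogram(s[:,2],bins=np.arange(24,42,1));print(h[0])
fitsq(s,31,36)
E
```

```text
cam [368.9 276.8 388.5] axes [[0.03, 1.0, -0.0], [0.96, -0.03, 0.29], [0.29, -0.01, -0.96]]
tcp [450.8 273.8 216.6] [-1.7997e+02 -4.0000e-02  1.7835e+02]
setting_square 0.69 [319. 217.  94.  83.] [409. 231.   5.] [489. 324.  34.]
LM square_corner 0.96 [362.8 240.3] [485.1 329.1   0. ]
[ 30  17  34  28  18  26  40 229 860 717 119   1   0   0   0   0   0]
rect 1926 ((449.2773742675781, 275.1884460449219), (80.38651275634766, 99.66850280761719), 3.9501073360443115)
square origin [449.20636402 274.96978488] yaw 4.06783833007374 rms 0.01655456023812015 corner [485.55871725 327.68132455] z (1926, 2)
```

View pics/w7.png

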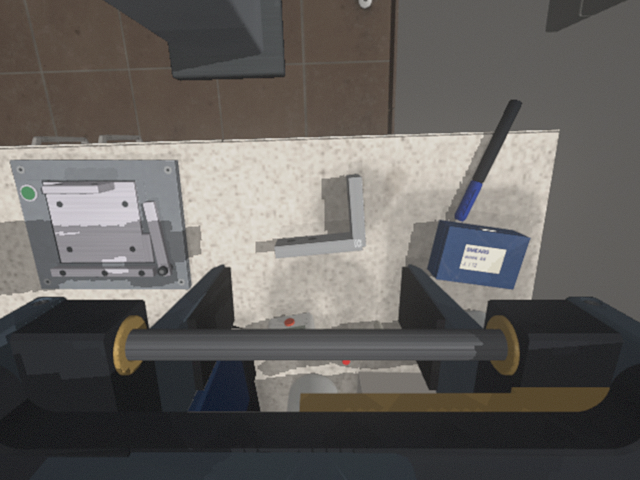

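The square's corner is at (360,245), with its short leg up column 355 and its long leg along row 245. Grasp the short leg next.

Request:
move_arm --plan '[{"x":-1.2,"y":22,"z":10,"rx":0,"ry":0,"rz":-0.05},{"x":-1.2,"y":22.3,"z":30,"rx":0,"ry":0,"rz":-0.0485},{"x":0,"y":0,"z":35,"rx":0,"ry":0,"rz":0},{"x":0,"y":0,"z":35,"rx":0,"ry":0,"rz":0},{"x":0,"y":0,"z":35,"rx":0,"ry":0,"rz":0},{"x":0,"y":0,"z":25,"rx":0,"ry":0,"rz":0},{"x":0,"y":0,"z":10,"rx":0,"ry":0,"rz":0},{"x":0,"y":0,"z":0,"rx":0,"ry":0,"rz":0},{"x":0,"y":0,"z":0,"rx":0,"ry":0,"rz":0}]' --grip 0.5

```text
time_s: 19.2
ee_pos: [454.2, 318.7, 38.1]
ee_rot: [179.9, 0.1, -175.9]
force: [0.2, -0.3, 0.1]
gripper_width: 45.3
gripper_force: 0.0
```

Request:
move_arm --plan '[{"x":2,"y":0,"z":10,"rx":0,"ry":0,"rz":-0.001},{"x":1,"y":0,"z":9,"rx":0,"ry":0,"rz":0},{"x":0,"y":0,"z":5,"rx":0,"ry":0,"rz":0},{"x":0,"y":0,"z":3,"rx":0,"ry":0,"rz":0},{"x":0,"y":0,"z":0,"rx":0,"ry":0,"rz":0}]'

```text
time_s: 19.7
ee_pos: [450.1, 317.7, 9.6]
ee_rot: [-180.0, -0.0, -175.8]
force: [-0.1, 0.4, 0.4]
gripper_width: 45.6
gripper_force: 0.0
```

Request:
move_arm --plan '[{"x":0,"y":0,"z":0,"rx":0,"ry":0,"rz":0},{"x":0,"y":0,"z":0,"rx":0,"ry":0,"rz":0},{"x":0,"y":0,"z":0,"rx":0,"ry":0,"rz":0},{"x":0,"y":0,"z":0,"rx":0,"ry":0,"rz":0},{"x":0,"y":0,"z":0,"rx":0,"ry":0,"rz":0},{"x":0,"y":0,"z":0,"rx":0,"ry":0,"rz":0}]' --grip 0 --squeeze 50

```text
time_s: 20.3
ee_pos: [450.4, 317.9, 10.2]
ee_rot: [180.0, 0.0, -175.8]
force: [-1.2, 0.8, 1.1]
gripper_width: 13.8
gripper_force: 50.0
```

Request:
move_arm --plan '[{"x":0,"y":0,"z":-10,"rx":0,"ry":0,"rz":0},{"x":0,"y":0,"z":-20,"rx":0,"ry":0,"rz":0},{"x":0,"y":0,"z":-30,"rx":0,"ry":0,"rz":0},{"x":0,"y":0,"z":-20,"rx":0,"ry":0,"rz":0.05},{"x":0,"y":0,"z":-10,"rx":0,"ry":0,"rz":0.05},{"x":0,"y":0,"z":0,"rx":0,"ry":0,"rz":0},{"x":0,"y":0,"z":0,"rx":0,"ry":0,"rz":0}]'

```text
time_s: 21.0
ee_pos: [449.9, 317.6, 99.8]
ee_rot: [-180.0, -0.0, 178.5]
force: [0.3, -0.1, -4.1]
gripper_width: 14.0
gripper_force: 50.0
```

```bash
python3 - <<'E'
from h import *
f,o=look("w8.png",["setting_square"])
A=cloud(f); s=A[(A[:,0]>390)&(A[:,0]<520)&(A[:,1]>200)&(A[:,1]<345)&(A[:,2]>60)&(A[:,2]<160)]
if o:
    P=o["setting_square"][1]; z=np.percentile(P[:,2],60);print(z); Q=P[abs(P[:,2]-z)<6];print(plane(Q)); fitsq(P,z-4,z+4)
E
```

```text
cam [368.  320.3 271.7] axes [[0.02, 1.0, -0.0], [0.96, -0.02, 0.29], [0.29, -0.01, -0.96]]
tcp [449.6 317.4  99.3] [-1.7993e+02 -9.0000e-02  1.7851e+02]
setting_square 0.96 [232. 298. 198. 166.] [406. 227.  94.] [484. 325. 124.]
122.61714836355614
(array([443.88093395, 303.58453731, 122.47651641]), array([-0.0033048 , -0.00184638,  0.99999283]))
rect 4177 ((444.9829406738281, 275.3470153808594), (100.22652435302734, 80.96134185791016), 88.08460998535156)
square origin [445.30086676 275.07133857] yaw -1.2509498476437666 rms 0.02127454208911309 corner [486.38290633 324.18616347] z (4177, 2)
```

View pics/w8.png

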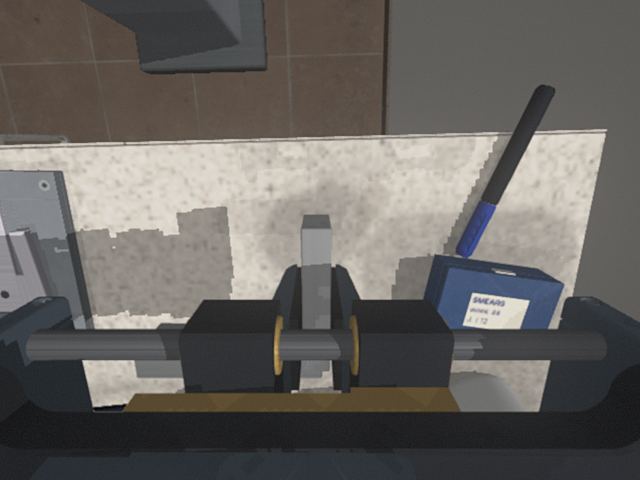

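Square is held flat by its short leg, at (315,250). Carry it to a point offset from the corner.

Request:
move_arm --plan '[{"x":-1,"y":-15,"z":0,"rx":0,"ry":0,"rz":0.004},{"x":-2.3,"y":-32,"z":0,"rx":0,"ry":0,"rz":0},{"x":-2.3,"y":-32,"z":0,"rx":0,"ry":0,"rz":0},{"x":-2.3,"y":-32,"z":0,"rx":0,"ry":0,"rz":0},{"x":-2.3,"y":-32,"z":0,"rx":0,"ry":0,"rz":0},{"x":-2.3,"y":-32,"z":0,"rx":0,"ry":0,"rz":0},{"x":-2.3,"y":-32,"z":0,"rx":0,"ry":0,"rz":0},{"x":-2.3,"y":-34,"z":0,"rx":0,"ry":0,"rz":0},{"x":0,"y":0,"z":0,"rx":0,"ry":0,"rz":0},{"x":0,"y":0,"z":0,"rx":0,"ry":0,"rz":0}]'

```text
time_s: 22.1
ee_pos: [459.5, 75.4, 99.7]
ee_rot: [-180.0, -0.1, 178.1]
force: [1.0, 0.5, -3.0]
gripper_width: 13.6
gripper_force: 50.0
```

```bash
python3 - <<'E'
from h import *
f,o=look("w9.png",["setting_square","side_rail"],[("corner",16),("rail_tip",24)])
P=o["setting_square"][1]; z=np.percentile(P[:,2],60);print(z); fitsq(P,z-4,z+4)
A=cloud(f); s=A[(A[:,0]>350)&(A[:,0]<560)&(A[:,1]>-90)&(A[:,1]<140)]
rect(s,13,15.8)
E
```

```text
cam [377.7  78.7 271.7] axes [[0.03, 1.0, 0.0], [0.96, -0.03, 0.28], [0.28, -0.01, -0.96]]
tcp [459.6  76.2  99.7] [ 1.8000e+02 -5.0000e-02  1.7818e+02]
setting_square 0.65 [232. 297. 200. 164.] [416. -15.  94.] [493.  83. 124.]
side_rail 0.7 [339. 241.  20.  68.] [428.  89.  15.] [475. 102.  27.]
LM rail_tip 0.87 [330.5 214.4] [431.1  87.9  24. ]
122.52776499350445
rect 4193 ((454.5902099609375, 33.139122009277344), (99.97064208984375, 80.91891479492188), 88.06143188476562)
square origin [454.56215308  33.05207439] yaw -1.615186041593104 rms 0.01755823114602775 corner [495.9555893   81.90474513] z (4193, 2)
rect 13 15.8 14732 14.8 ((453.6177978515625, 34.17102813720703), (176.6675567626953, 141.4703369140625), 88.26480102539062)
```

View pics/w9.png

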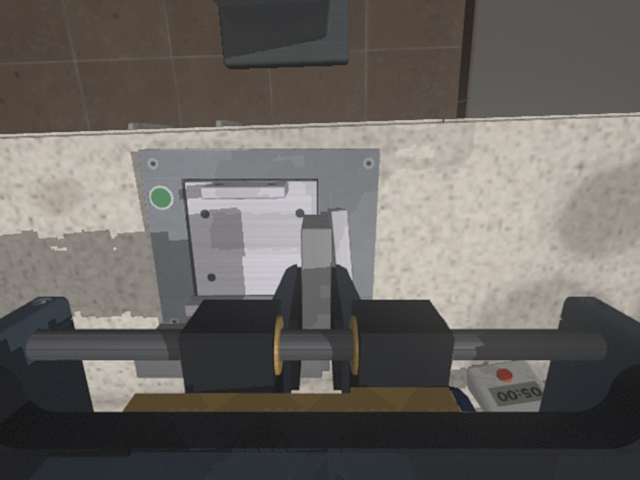

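The short leg at (317,270) is just inside the leaning rail at (343,245) and clear of the plate's grip (245,190). Lowering.

Request:
move_arm --plan '[{"x":0,"y":0,"z":15,"rx":0,"ry":0,"rz":-0.001},{"x":0,"y":0,"z":25,"rx":0,"ry":0,"rz":0},{"x":0,"y":0,"z":20,"rx":0,"ry":0,"rz":0},{"x":0,"y":0,"z":8,"rx":0,"ry":0,"rz":0},{"x":0,"y":0,"z":2,"rx":0,"ry":0,"rz":0},{"x":0,"y":0,"z":0,"rx":0,"ry":0,"rz":0},{"x":0,"y":0,"z":0,"rx":0,"ry":0,"rz":0}]'

```text
time_s: 23.05
ee_pos: [460.9, 76.7, 30.9]
ee_rot: [180.0, 0.1, 178.3]
force: [0.1, -0.2, -3.4]
gripper_width: 13.6
gripper_force: 50.0
```

Request:
move_arm --plan '[{"x":0,"y":0,"z":0.7,"rx":0,"ry":0,"rz":0},{"x":0,"y":0,"z":0.7,"rx":0,"ry":0,"rz":0},{"x":0,"y":0,"z":0.6,"rx":0,"ry":0,"rz":0},{"x":0,"y":0,"z":0,"rx":0,"ry":0,"rz":0},{"x":0,"y":0,"z":0,"rx":0,"ry":0,"rz":0}]'

```text
time_s: 23.55
ee_pos: [460.1, 76.4, 28.1]
ee_rot: [-180.0, 0.0, 178.3]
force: [-0.3, 0.3, -3.3]
gripper_width: 13.7
gripper_force: 50.0
```

Request:
move_arm --plan '[{"x":0,"y":0,"z":0.5,"rx":0,"ry":0,"rz":0},{"x":0,"y":0,"z":0.5,"rx":0,"ry":0,"rz":0},{"x":0,"y":0,"z":0.3,"rx":0,"ry":0,"rz":0},{"x":0,"y":0,"z":0,"rx":0,"ry":0,"rz":0},{"x":0,"y":0,"z":0,"rx":0,"ry":0,"rz":0}]'

```text
time_s: 24.05
ee_pos: [460.1, 76.4, 26.7]
ee_rot: [-180.0, -0.0, 178.3]
force: [-0.5, -0.6, -3.5]
gripper_width: 13.7
gripper_force: 50.0
```

Request:
move_arm --plan '[{"x":-1.5,"y":0,"z":0,"rx":0,"ry":0,"rz":0},{"x":-1.5,"y":0,"z":0,"rx":0,"ry":0,"rz":0},{"x":-1,"y":0,"z":0,"rx":0,"ry":0,"rz":0},{"x":0,"y":0,"z":0,"rx":0,"ry":0,"rz":0},{"x":0,"y":0,"z":0,"rx":0,"ry":0,"rz":0}]'

```text
time_s: 24.55
ee_pos: [464.1, 76.3, 26.7]
ee_rot: [-180.0, -0.0, 178.3]
force: [-1.0, 0.1, -3.4]
gripper_width: 13.6
gripper_force: 50.0
```

Request:
move_arm --plan '[{"x":-0.7,"y":0,"z":0.2,"rx":0,"ry":0,"rz":0},{"x":-0.7,"y":0,"z":0.2,"rx":0,"ry":0,"rz":0},{"x":-0.5,"y":0,"z":0,"rx":0,"ry":0,"rz":0},{"x":0,"y":0,"z":0,"rx":0,"ry":0,"rz":0},{"x":0,"y":0,"z":0,"rx":0,"ry":0,"rz":0}]'

```text
time_s: 25.05
ee_pos: [466.0, 76.3, 26.4]
ee_rot: [-180.0, 0.0, 178.3]
force: [0.2, -0.6, -3.5]
gripper_width: 13.6
gripper_force: 50.0
```

Request:
move_arm --plan '[{"x":-0.4,"y":0,"z":0,"rx":0,"ry":0,"rz":0},{"x":-0.4,"y":0,"z":0,"rx":0,"ry":0,"rz":0},{"x":0,"y":0,"z":0,"rx":0,"ry":0,"rz":0},{"x":0,"y":0,"z":0,"rx":0,"ry":0,"rz":0}]'

```text
time_s: 25.45
ee_pos: [466.8, 76.2, 26.4]
ee_rot: [-180.0, 0.0, 178.3]
force: [0.1, 0.0, -3.0]
gripper_width: 14.0
gripper_force: 50.0
```

Request:
move_arm --plan '[{"x":0,"y":1.5,"z":0,"rx":0,"ry":0,"rz":0},{"x":0,"y":1.5,"z":0,"rx":0,"ry":0,"rz":0},{"x":0,"y":1.5,"z":0,"rx":0,"ry":0,"rz":0},{"x":0,"y":1.5,"z":0,"rx":0,"ry":0,"rz":0},{"x":0,"y":1.5,"z":0,"rx":0,"ry":0,"rz":0},{"x":0,"y":1,"z":0,"rx":0,"ry":0,"rz":0},{"x":0,"y":0,"z":0,"rx":0,"ry":0,"rz":0},{"x":0,"y":0,"z":0,"rx":0,"ry":0,"rz":0}]'

```text
time_s: 26.25
ee_pos: [466.8, 84.7, 26.3]
ee_rot: [-180.0, -0.0, 178.3]
force: [-1.4, -3.3, -2.9]
gripper_width: 13.8
gripper_force: 50.0
```

Request:
move_arm --plan '[{"x":-0.4,"y":0.4,"z":0,"rx":0,"ry":0,"rz":0},{"x":-0.4,"y":0.4,"z":0,"rx":0,"ry":0,"rz":0},{"x":0,"y":0,"z":0,"rx":0,"ry":0,"rz":0},{"x":0,"y":0,"z":0,"rx":0,"ry":0,"rz":0}]'

```text
time_s: 26.65
ee_pos: [467.8, 85.5, 26.3]
ee_rot: [-180.0, -0.0, 178.3]
force: [-0.7, -3.4, -3.5]
gripper_width: 14.0
gripper_force: 50.0
```

Request:
move_arm --plan '[{"x":-0.3,"y":0.3,"z":0,"rx":0,"ry":0,"rz":0},{"x":-0.3,"y":0.3,"z":0,"rx":0,"ry":0,"rz":0},{"x":0,"y":0,"z":0,"rx":0,"ry":0,"rz":0},{"x":0,"y":0,"z":0,"rx":0,"ry":0,"rz":0}]'

```text
time_s: 27.05
ee_pos: [468.0, 86.0, 26.3]
ee_rot: [-180.0, -0.1, 178.3]
force: [-3.3, -3.2, -3.4]
gripper_width: 13.8
gripper_force: 50.0
```

Request:
move_arm --plan '[{"x":-0.3,"y":0.3,"z":0,"rx":0,"ry":0,"rz":0},{"x":-0.3,"y":0.2,"z":0,"rx":0,"ry":0,"rz":0},{"x":0,"y":0,"z":0,"rx":0,"ry":0,"rz":0},{"x":0,"y":0,"z":0,"rx":0,"ry":0,"rz":0}]'

```text
time_s: 27.45
ee_pos: [468.0, 86.2, 26.2]
ee_rot: [-180.0, -0.1, 178.3]
force: [-3.8, -5.1, -1.7]
gripper_width: 14.1
gripper_force: 50.0
```

```bash
cat > m.py <<'E'
from h import *
f,o=look("w10.png",["setting_square","side_rail"])
P=o["setting_square"][1]; z=np.percentile(P[:,2],60);print(z); fitsq(P,z-4,z+4)
A=cloud(f); s=A[(A[:,0]>350)&(A[:,0]<560)&(A[:,1]>-90)&(A[:,1]<140)]
rect(s,13.3,16)
Q=s[(s[:,2]>22.5)&(s[:,2]<27.5)&(s[:,1]>85)&(s[:,0]<520)&(s[:,0]>420)]
print(len(Q),Q.min(0),Q.max(0))
def edge(Q,hi=True):
    xs=[];ys=[]
    for a in np.arange(Q[:,0].min()+3,Q[:,0].max()-3,3):
        k=Q[abs(Q[:,0]-a)<1.5]
        if len(k)>4: xs.append(a);ys.append(np.percentile(k[:,1],95 if hi else 5))
    p=np.polyfit(xs,ys,1); r=np.array(ys)-np.polyval(p,xs); k=abs(r)<1.2; p=np.polyfit(np.array(xs)[k],np.array(ys)[k],1); print("edge",hi,min(xs),max(xs),k.sum(),np.degrees(np.arctan(p[0])),np.polyval(p,430),np.polyval(p,500))
edge(Q,True);edge(Q,False)
E
python3 m.py; python3 - <<'E'
import cv2
a=cv2.imread("pics/w10.png")[130:430,130:530]; cv2.imwrite("pics/w10c.png",cv2.resize(a,(800,600),interpolation=2))
E
```

```text
cam [386.4  89.4 198.3] axes [[0.03, 1.0, -0.0], [0.96, -0.03, 0.28], [0.28, -0.01, -0.96]]
tcp [468.   86.2  26.2] [-1.7996e+02 -1.3000e-01  1.7827e+02]
setting_square 0.85 [233. 298. 196. 165.] [424.  -4.  22.] [502.  94.  50.]
side_rail 0.71 [341. 245.  22.  51.] [428.  96.  21.] [453. 106.  26.]
49.13927343802117
rect 4054 ((463.0581359863281, 43.894588470458984), (99.65400695800781, 81.28255462646484), 87.71932220458984)
square origin [463.2383871   43.69397144] yaw -1.4921984282525464 rms 0.020184701566622137 corner [504.52686389  92.63538218] z (4054, 2)
rect 13.3 16 26992 15.0 ((458.29644775390625, 34.059303283691406), (177.11297607421875, 150.63258361816406), 88.38536071777344)
1001 [424.05745694  85.14390293  22.59623673] [512.51091493 106.61894818  27.45520445]
edge True 427.0574569352347 457.0574569352347 11 -0.5995262440656922 105.97220350233631 105.2397172852661
edge False 427.0574569352347 457.0574569352347 3 -0.9373114675495199 96.46499788307167 95.31975373110686
```

View pics/w10c.png

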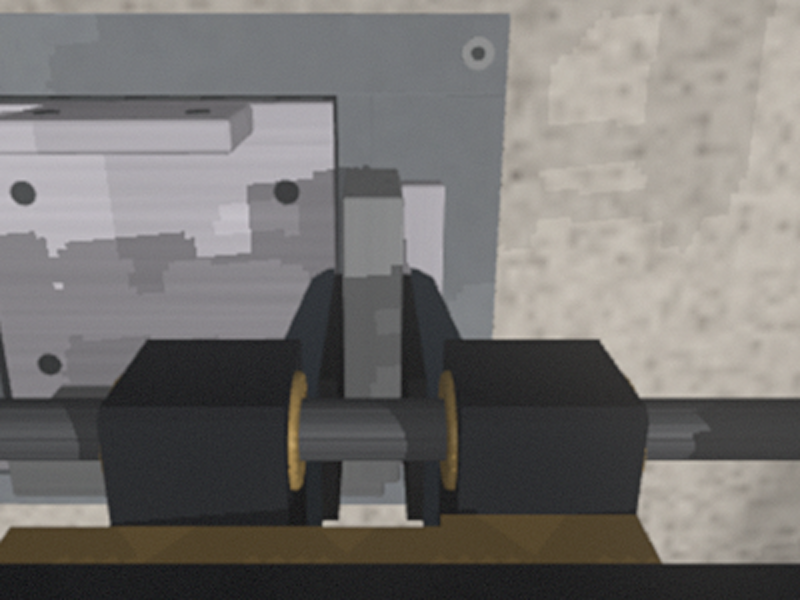

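The picture shows the short leg at (372,280) against the side rail at (425,230), which is now parallel to it. The measured corner error is about 0.5 mm. I'll press slightly more.

Request:
move_arm --plan '[{"x":-0.2,"y":0.2,"z":0,"rx":0,"ry":0,"rz":0},{"x":-0.1,"y":0.2,"z":0,"rx":0,"ry":0,"rz":0},{"x":0,"y":0,"z":0,"rx":0,"ry":0,"rz":0},{"x":0,"y":0,"z":0,"rx":0,"ry":0,"rz":0},{"x":0,"y":0,"z":0,"rx":0,"ry":0,"rz":0}]'

```text
time_s: 28.1
ee_pos: [468.0, 86.5, 26.2]
ee_rot: [-179.9, -0.2, 178.3]
force: [-4.7, -6.5, -0.4]
gripper_width: 13.3
gripper_force: 50.0
```

```bash
sed -i s/w10/w11/ m.py; python3 m.py; python3 -c "
from h import *
print(state()['force'],state()['torque'])"
```

```text
cam [386.5  89.7 198.4] axes [[0.03, 1.0, -0.0], [0.96, -0.03, 0.28], [0.28, -0.01, -0.96]]
tcp [468.   86.5  26.3] [-1.7994e+02 -1.6000e-01  1.7828e+02]
setting_square 0.55 [232. 297. 195. 166.] [424.  -4.  21.] [502.  94.  50.]
side_rail 0.66 [341. 248.  20.  52.] [428.  96.  23.] [453. 106.  26.]
49.192177259444456
rect 4098 ((462.9704895019531, 44.022132873535156), (100.03291320800781, 81.09151458740234), 87.85723876953125)
square origin [463.09783018  44.05247447] yaw -1.7054768010268524 rms 0.01951708317589366 corner [504.56820048  92.83985386] z (4098, 2)
rect 13.3 16 27017 15.0 ((458.0281066894531, 34.042396545410156), (176.85748291015625, 150.21141052246094), 88.34567260742188)
991 [424.16391511  85.38435138  22.50209879] [512.86257249 106.82122653  27.4374246 ]
edge True 427.16391510856727 457.16391510856727 11 0.19824441252426306 106.023453154204 106.26565536128678
edge False 427.16391510856727 457.16391510856727 3 -0.9493260819328551 96.66169019735389 95.50176344521762
[-5.46556014 -5.46074225 -0.91298188] [-0.96393236  0.71306956 -0.07006976]
```

```bash
cat > e.py <<'E'
from h import *
f=grab_frame("wrist"); g=cv2.GaussianBlur(cv2.cvtColor(f["img"],cv2.COLOR_RGB2GRAY),(3,3),0).astype(np.float32)
def scan(x,y0,y1,z):
    ys=np.arange(y0,y1,.1); uv=proj(f,np.c_[np.full_like(ys,x),ys,np.full_like(ys,z)]).astype(np.float32)
    v=cv2.remap(g,uv[None,:,0],uv[None,:,1],cv2.INTER_LINEAR)[0]; d=np.gradient(v); i=np.argmax(abs(d)); return ys[i],d[i]
for x in range(428,456,3):
    x=float(x); print(x,"rail in",scan(x,90,97.5,24.9),"rail out",scan(x,102,110,24.9),"deck",scan(x,116,128,14.9),"sq top",scan(x,86,97.5,48.9))
print(state()["force"])
E
python3 e.py
```

```text
428.0 rail in (np.float64(95.89999999999966), np.float32(4.0185547)) rail out (np.float64(106.79999999999973), np.float32(-1.2895508)) deck (np.float64(123.19999999999959), np.float32(3.9375)) sq top (np.float64(95.39999999999947), np.float32(3.28125))
431.0 rail in (np.float64(95.89999999999966), np.float32(4.989258)) rail out (np.float64(106.79999999999973), np.float32(-4.265625)) deck (np.float64(123.19999999999959), np.float32(3.359375)) sq top (np.float64(95.49999999999946), np.float32(3.0146484))
434.0 rail in (np.float64(96.29999999999964), np.float32(2.6835938)) rail out (np.float64(106.89999999999972), np.float32(-4.265625)) deck (np.float64(123.39999999999958), np.float32(4.125)) sq top (np.float64(95.29999999999947), np.float32(2.515625))
437.0 rail in (np.float64(96.39999999999964), np.float32(2.6723633)) rail out (np.float64(106.79999999999973), np.float32(-4.0078125)) deck (np.float64(123.49999999999957), np.float32(4.154297)) sq top (np.float64(94.8999999999995), np.float32(-1.5927734))
440.0 rail in (np.float64(96.19999999999965), np.float32(2.25)) rail out (np.float6
[... 770 characters left out ...]
999999973), np.float32(-4.1191406)) deck (np.float64(122.59999999999962), np.float32(4.70166)) sq top (np.float64(94.59999999999951), np.float32(-4.375))
452.0 rail in (np.float64(94.89999999999972), np.float32(-2.1210938)) rail out (np.float64(106.49999999999974), np.float32(-3.8027344)) deck (np.float64(122.69999999999962), np.float32(4.623047)) sq top (np.float64(94.6999999999995), np.float32(-4.9765625))
455.0 rail in (np.float64(95.3999999999997), np.float32(-3.75)) rail out (np.float64(104.69999999999985), np.float32(8.036133)) deck (np.float64(122.69999999999962), np.float32(4.1835938)) sq top (np.float64(94.49999999999952), np.float32(-5.345703))
[-4.34993966 -4.84149747 -0.19731665]
```

```bash
python3 -c "
from workcell import *
print(job_done())"
```

```text
the job is handed in; nothing more can be done
None
```

I handed the job in with the adapter plate seated and let go, and the square still gripped and pressing about 5 N on each rail. The last measurements put its corner within about 0.5 mm of the rails' corner and the side rail about 0.005 rad off square; the judging gave no result back.

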